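Work a hand tap down to its collar, half a turn in and a quarter back

TASK

Run the hand tap down through the threaded boss of the nut plate the proper way: turn it half a turn in (clockwise from above), back it off a quarter turn, then turn it in again until its collar rests on the bush. Leave the things round about standing where they are.

Things in the scene. Friction and masses are not known exactly. Their poses are not given: they have to be found in the camera images.
- nut_plate: aluminium plate 140 x 90 x 14 mm fixed to the bench, a screw head at each corner; in its middle a round boss 44 mm wide, 44 mm high, topped by a dark steel bush (32 mm wide, top at 50 mm) in which the tap stands. Origin: centre of the underside, on the tap's axis; x along its 140 mm side, z up. To its left a fixed pipette stand (x 0.38 to 0.55, y 0.10 to 0.26) is 325 mm tall: go over or round it.
- tap (a joint): tap angle in rad, growing as it is turned in, clockwise from above; starts within 0.3 of 0. The ball end of its cross bar points along the plate's +x at 0, -y at 1.57, -x at 3.14, +y at 4.71. Hard stop at 4.75: collar on bush (6 mm above it at 0). Sinks 1.27 mm a rad; stiff by about 0.12 N m either way; stays where left.
- tap_head (a point): the tap's upright square head to grip, dark steel, 24 x 24 mm, 40 mm tall. Point: on the tap's axis, 98 mm over the bench at joint 0, 16 mm under the head's top, 24 mm above its foot. x points along the cross bar to its ball end; x and y are square to the head's faces. The bar (8 mm thick, 46 mm out each way, 16 mm ball at one end) lies 30 mm below this point.
- dropper: white dropper bottle, 43 mm wide, 113 mm tall, a bystander standing near the plate; origin at the centre of its foot
- cube: tube cube rack, 58 mm on a side, a bystander near the plate; origin at the centre of its underside
- pen: felt marker 140 mm long, 12 mm thick, a bystander lying on the bench; origin at the middle of its underside

How it is judged:
On the way, in this order (a step that is already met when the one before it is completed fails the run):
1. the tap has been turned in about half a turn (value of joint tap between 2.55 and 3.8 rad), for 0.2 s.
2. the tap has been backed off about a quarter turn (value of joint tap between 0.85 and 2.3 rad), for 0.1 s.
3. the tap has been turned in until its collar is on the bush (value of joint tap above 4.45 rad), for 0.2 s.
At the end, for the whole second after the job is handed in: after half a turn in (joint between 2.55 and 3.8), a quarter back (joint between 0.85 and 2.3) and in again, the tap is left at rest with its collar down on the bush (joint above 4.45 of 4.75); dropper bottle upright, it, the cube rack and the marker within 40 mm of where they stood (value of joint tap above 4.45 rad and velocity of joint tap between -0.1 and 0.1 rad/s and distance of each of dropper, cube, pen from where it was at the start of the episode below 0.04 m and angle between dropper's own z axis and vertical below 0.2 rad); the robot touches nothing.
It fails at once if a bystander is pushed away or tipped (distance of any of dropper, cube, pen from where it was at the start of the episode above 0.04 m or angle between dropper's own z axis and vertical above 0.5 rad).
It also fails if it takes over 64 s, if anything falls off the work surface, if the arm or the gripper's body presses on something with over 40 N, if the wrist force passes 120 N, or if a joint passes its speed limit or range.

ROBOT

A 7-joint arm with a two-finger parallel gripper is mounted at the origin on a cart in front of the work surface, level with it; the furniture and walls round the work are solid. World frame = base frame: x ahead of the robot, y to its left, z up, the work surface at z = 0. Lengths are in m, angles in rad, forces in N, time in s.
With the tool pointing down it reaches from about 0.425 to 0.925 m from the base axis. Payload 6.8 kg.
Tool frame: the origin (TCP) lies at the very end of the fingers, on their centre line; the grasp point (between the pads) lies 19 mm behind it; z points along the fingers, y is the line along which they close (so a half turn about z gives the same grasp; the last joint's range is limited). The gripper opens to 85 mm and grips with 20 to 120 N. Pads are 22 mm wide; open, the fingers measure 114 mm over their backs; the gripper's body (76 mm by 85 mm) begins 54 mm behind the grasp point. The pads swing forward as they close: fully open they stand 13 mm farther back than shut.
Start: joints at [-1.413, 0.477, 0.022, 1.555, -0.011, 1.109, -0.083], TCP at [0.177, 0.651, 0.231] pointing down, gripper open.
Joint ranges: [-2.96, 2.96], [-0.34, 2.1], [-1.41, 1.46], [0.24, 2.44], [-1.37, 4.51], [0.17, 1.92], [-2.96, 2.96]. Speed limits (rad/s): [2.39, 2.39, 3.14, 3.14, 3.14, 3.14, 3.14].

INTERFACE

Orientations are given as a rotation vector (axis times angle).
In Python, from bench import r gives the robot as it stands.
- The arm moves only by the tool play_rows, never from a script. Its argument "targets" is text: rows parted by semicolons, each of 5 numbers parted by spaces: the closure, from -1 (fully open) to 1 (shut), then the shift along the tool's x, y, z in m, then the turn about the tool's z in rad. In form: gripper dx dy dz spin; .... A call has 1 to 8 rows; each row is the pose to reach, as a shift and turn from the pose commanded when the call began, along the tool's axes at that moment; what a row does not reach only later rows make up. A row lasts 1/12 s, in which the tool goes at most 41.7 mm and 7.16 degrees, less where a joint would pass 70% of its speed; a pose out of reach is approached as far as the arm can. A call with a gripper value outside its range is refused whole. The fingers move at their own pace and stop on an object; "squeeze" is the grip in N (left out, the last holds). Time passes only in rows, so rows that repeat a pose let the fingers close. It gives the time, the measured TCP pose, the force, the opening and the grip force at its end, in the units of the state.
- r.get_obs(): the state, without advancing time (a new reading comes with each control period).
- r.grab_frame(name): name is "scene" or "side" or "wrist"; returns the picture (384x512x3 uint8, red, green, blue); there is no depth.
- r.camera_info(name): a dict with "fov_y" (degrees; the focal length in pixels is half the picture's height over the tangent of half this angle, whatever the lens; pixels are square), "cx", "cy" (the principal point, pixels), "position" and "rotation" of the camera in the world. Camera axes: x right, y down, z forward; pixel columns grow to the right and rows downward; lengths in m; the calibration is good to about 2 mm. A picture is of the moment at which its call begins: read the wrist's pose just before it. camera_info takes no time and is no camera call; for the wrist camera it gives the pose at the moment of the call.
- r.hand_in(): hands the job in; it is judged then, once.
The state is a dict: "clock": time; "joints": joint angles; "qvel": joint speeds; "tau": joint torques, N m; "tcp_pos": TCP position; "orientation": TCP orientation; "contact_force": force on the tool from outside, world axes, zero at the start; "moment": the same for the moment, N m; "grip_width": finger opening in m; "gripper_force": force on a finger pad.
Only numpy, scipy, OpenCV 4.12 (cv2) and the standard library are available. Lean on these libraries where they do the work, as an engineer would, in place of code of your own. Each camera call takes 0.05 s, during which the arm holds its last target. There are 200 camera calls.

## Working session

There is one attempt and no reset: what is moved stays moved. The work goes in short steps, Python scripts to look and compute and a tool call to move; the robot and the scene stay as the last step left them, time stands still between calls to the robot, and variables do not carry over. Pictures are saved under pics/ and viewed, at most 10 in all, crops included, and the job is handed in when it is done.

Besides the shell and the picture viewer there is one more tool, called after "Emit:" in YAML: its name, and indented under it one key for each argument. play_rows: Moves the arm, as the interface text tells. Its arguments: {"type":"object","properties":{"targets":{"type":"string"},"squeeze":{"type":"number"}},"required":["targets"]}

```bash
mkdir -p pics; ls; python3 - <<'E'
from bench import r
import cv2,numpy as np
np.set_printoptions(precision=4,suppress=True)
o=r.get_obs();print({k:np.round(v,4) for k,v in o.items()})
for n in("scene","side"):
    print(n,r.camera_info(n)); cv2.imwrite(f"pics/{n}0.png",r.grab_frame(n)[:,:,::-1])
E
```

```text
pics
{'clock': np.float64(0.0), 'joints': array([-1.4131,  0.4778,  0.0224,  1.5564, -0.0115,  1.1093, -0.0831]), 'qvel': array([ 0.0022,  0.0008, -0.0009,  0.0006,  0.001 , -0.0005,  0.0005]), 'tau': array([  0.0004, -59.6453,   1.6076, -28.1203,   0.0123,   0.0093,
        -0.    ]), 'tcp_pos': array([0.1772, 0.6507, 0.2303]), 'orientation': array([-0.4164, -3.1138,  0.0028]), 'contact_force': array([ 1.082 , -0.5907,  0.2422]), 'moment': array([ 0.007 ,  0.0056, -0.0003]), 'gripper_force': np.float64(0.0), 'grip_width': np.float64(0.0854)}
scene {'fov_y': 52.35182118731632, 'cx': 258.0695981269474, 'cy': 187.4135606879357, 'position': array([ 0.1494, -0.6965,  0.547 ]), 'rotation': array([-2.0958,  0.6728, -0.3298])}
side {'fov_y': 50.4489434058647, 'cx': 254.20113698866496, 'cy': 195.94821121035105, 'position': array([0.3492, 0.3056, 0.7634]), 'rotation': array([-0.573,  2.815, -0.904])}
```

View pics/scene0.png

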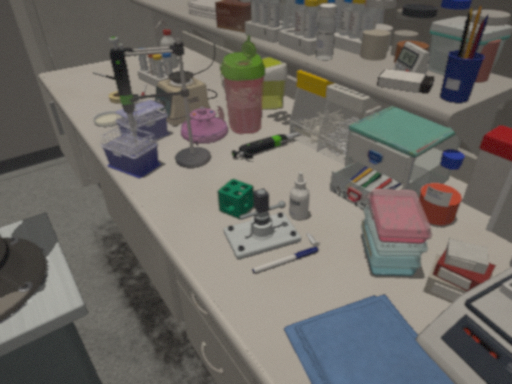

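View pics/side0.png

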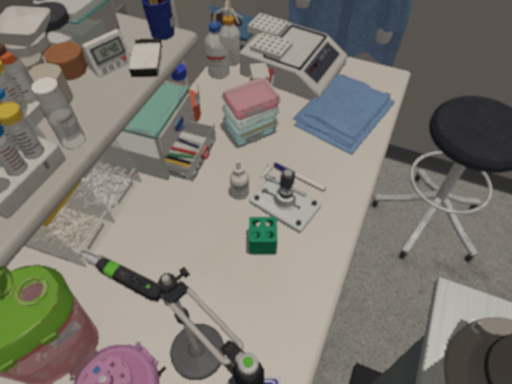

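The scene view shows the plate at about (262,236), with the tap head at (261,200), the green cube at (236,197), the dropper at (299,198) and the pen at (285,260). In the side view the head is at (287,178), the cube at (263,235), the dropper at (239,180) and the pen at (298,177). I'll zoom in on both.

```bash
python3 - <<'E'
import cv2,numpy as np
a=cv2.imread('pics/scene0.png')[165:285,205:325];b=cv2.imread('pics/side0.png')[145:265,220:340]
c=np.hstack([cv2.resize(x,(396,396),interpolation=cv2.INTER_CUBIC) for x in(a,b)]);cv2.imwrite('pics/crop.png',c)
E
```

```text
(no output)
```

View pics/crop.png

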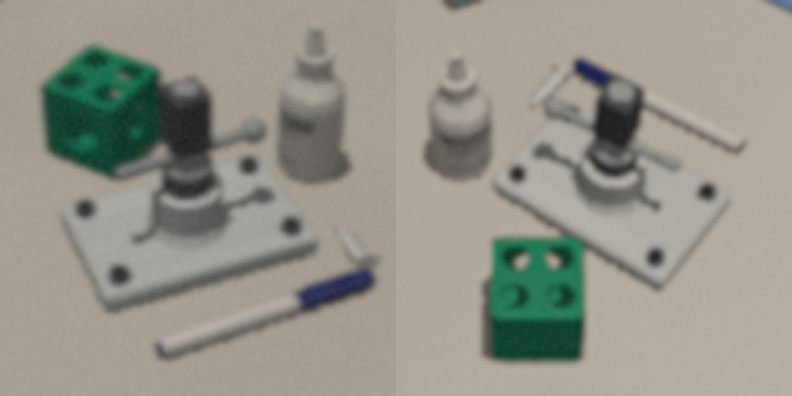

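The crop shows the head top, the bar with its ball end and the plate screws in both views. Next I'll triangulate them.

```bash
cat > h.py <<'E'
from bench import r
import numpy as np, cv2
from scipy.spatial.transform import Rotation as R
np.set_printoptions(precision=4,suppress=True)
def ray(ci,u,v):
    f=192/np.tan(np.radians(ci["fov_y"])/2)
    d=R.from_rotvec(ci["rotation"]).apply([(u-ci["cx"])/f,(v-ci["cy"])/f,1]);return np.array(ci["position"]),d/np.linalg.norm(d)
def plane(ci,u,v,z):
    p,d=ray(ci,u,v);return p+d*(z-p[2])/d[2]
def tri(c1,a,c2,b):
    p,d=ray(c1,*a);q,e=ray(c2,*b);s,t=np.linalg.lstsq(np.c_[d,-e],q-p,rcond=None)[0]
    x,y=p+s*d,q+t*e;return (x+y)/2,np.linalg.norm(x-y)
E
python3 - <<'E'
from h import *
S,D=r.camera_info("scene"),r.camera_info("side")
s=lambda x,y:(205+x/3.3,165+y/3.3); d=lambda x,y:(220+(x-396)/3.3,145+y/3.3)
for n,a,b in [("headtop",(186,86),(622,92)),("ball",(255,130),(557,107)),("end",(118,172),(678,165)),("droptip",(316,34),(457,60)),("cubetop",(102,75),(538,278))]: print(n,*tri(S,s(*a),D,d(*b)))
for n,a in [("s1",(86,209)),("s2",(249,165)),("s3",(291,226)),("s4",(120,275))]: print(n,plane(S,*s(*a),.016))
for n,a in [("s1",(517,174)),("s2",(656,257)),("s3",(707,191))]: print(n,plane(D,*d(*a),.016))
print("headtop z.114",plane(S,*s(186,86),.114),plane(D,*d(622,92),.114))
print("ball .068",plane(S,*s(255,130),.068),plane(D,*d(557,107),.068));print("end .068",plane(S,*s(118,172),.068),plane(D,*d(678,165),.068))
print("pen",[plane(S,*s(*a),.006) for a in((161,349),(371,279))],[plane(D,*d(*a),.006) for a in((578,65),(741,146))])
print("wrist",r.camera_info("wrist"), R.from_rotvec(r.get_obs()["orientation"]).as_matrix())
E
```

```text
headtop [ 0.496  -0.202   0.1148] 0.0019305643481341058
ball [ 0.5414 -0.2104  0.0676] 0.0014058058449945717
end [ 0.4521 -0.1956  0.0685] 0.0003033041755478287
droptip [ 0.6035 -0.1929  0.1048] 0.0006687131206266922
cubetop [ 0.5059 -0.0911  0.0558] 0.0020189336447683378
s1 [ 0.4494 -0.1593  0.016 ]
s2 [ 0.5583 -0.1851  0.016 ]
s3 [ 0.5428 -0.2471  0.016 ]
s4 [ 0.4344 -0.2212  0.016 ]
s1 [ 0.5583 -0.1836  0.016 ]
s2 [ 0.4488 -0.1576  0.016 ]
s3 [ 0.4346 -0.2205  0.016 ]
headtop z.114 [ 0.4978 -0.2009  0.114 ] [ 0.4953 -0.2021  0.114 ]
ball .068 [ 0.5419 -0.2107  0.068 ] [ 0.5406 -0.2096  0.068 ]
end .068 [ 0.4526 -0.1951  0.068 ] [ 0.452  -0.1959  0.068 ]
pen [array([ 0.426 , -0.2754,  0.006 ]), array([ 0.5587, -0.303 ,  0.006 ])] [array([ 0.5581, -0.2979,  0.006 ]), array([ 0.4259, -0.2733,  0.006 ])]
wrist {'fov_y': 66.87390216199314, 'cx': 252.40412953963008, 'cy': 186.8654418970942, 'position': array([0.1125, 0.6686, 0.3724]), 'rotation': array([2.3174, 1.7705, 0.2381])} [[-0.9649  0.2627 -0.0003]
 [ 0.2627  0.9649 -0.0016]
 [-0.0001 -0.0017 -1.    ]]
```

Everything is consistent. The axis is at about (0.4965, -0.2025), the plate yaw is -13.3° and the bar yaw about -9.4°, which puts the joint at about -0.07. I'll go over the stand.

Emit:
play_rows:
  targets: "-1 0 0 -0.17 0;-1 0 0 -0.17 0;-1 0 0 -0.17 0;-1 0 0 -0.17 0;-1 0 0 -0.17 0;-1 -0.08 -0.068 -0.17 -0.1;-1 -0.08 -0.068 -0.17 -0.1;-1 -0.08 -0.068 -0.17 -0.1"
  squeeze: 60

```text
clock: 0.77
tcp_pos: [0.2402, 0.5611, 0.4011]
orientation: [0.266, 3.128, -0.002]
contact_force: [1.3, 0.1, 0.1]
grip_width: 0.0855
gripper_force: 0.0
```

Emit:
play_rows:
  targets: "-1 -0.349 -0.36 0 0;-1 -0.349 -0.36 0 0;-1 -0.349 -0.36 0 0;-1 -0.349 -0.36 0 0;-1 -0.349 -0.36 0 0;-1 -0.349 -0.36 0 0;-1 -0.349 -0.36 0 0;-1 -0.349 -0.36 0 0"

```text
clock: 1.43
tcp_pos: [0.4265, 0.2882, 0.401]
orientation: [-0.26, -3.131, 0.0]
contact_force: [-0.1, 0.0, 0.2]
grip_width: 0.0854
gripper_force: 0.0
```

Emit:
play_rows:
  targets: "-1 -0.122 -0.22 0 0;-1 -0.122 -0.22 0 0;-1 -0.122 -0.22 0 0;-1 -0.122 -0.22 0 0;-1 -0.122 -0.22 0 0;-1 -0.122 -0.22 0 0;-1 -0.122 -0.22 0 0;-1 -0.122 -0.22 0 0"

```text
clock: 2.1
tcp_pos: [0.5102, 0.0501, 0.401]
orientation: [-0.27, -3.13, 0.001]
contact_force: [-0.1, 0.7, 0.2]
grip_width: 0.0854
gripper_force: 0.0
```

Emit:
play_rows:
  targets: "-1 -0.029 -0.251 0 0;-1 -0.029 -0.251 0 0;-1 -0.029 -0.251 0 0;-1 -0.029 -0.251 0 0;-1 -0.029 -0.251 0 0;-1 -0.029 -0.251 0 0;-1 -0.029 -0.251 0.06 0;-1 -0.029 -0.251 0.10 0"

```text
clock: 2.77
tcp_pos: [0.4983, -0.2011, 0.3188]
orientation: [0.265, 3.124, -0.001]
contact_force: [1.5, 1.9, -1.1]
grip_width: 0.0854
gripper_force: 0.0
```

Emit:
play_rows:
  targets: "-1 0 0 0.04 0;-1 0 0 0.08 0;-1 0 0 0.1 0;-1 0 0 0.1 0;-1 0 0 0.1 0"

```text
clock: 3.18
tcp_pos: [0.4971, -0.1974, 0.2174]
orientation: [-0.257, -3.129, -0.001]
contact_force: [-0.5, -0.8, 0.5]
grip_width: 0.0856
gripper_force: 0.0
```

```bash
python3 - <<'E'
from h import *
o=r.get_obs();W=r.camera_info("wrist");im=r.grab_frame("wrist");cv2.imwrite("pics/w1.png",im[:,:,::-1])
print(o["joints"],o["tcp_pos"],o["orientation"],W)
c=R.from_rotvec(W["rotation"]);f=192/np.tan(np.radians(W["fov_y"])/2)
for p in [(.4965,-.2025,.114),(.5419,-.2101,.068),(.4523,-.1955,.068)]:
    q=c.inv().apply(np.array(p)-W["position"]);print(q[0]/q[2]*f+W["cx"],q[1]/q[2]*f+W["cy"])
E
```

```text
[-0.2808  0.3037  0.6656  1.9377 -0.2243  0.9766  1.8964] [ 0.4971 -0.1974  0.2174] [-0.2572 -3.1285 -0.0005] {'fov_y': 66.87390216199314, 'cx': 252.40412953963008, 'cy': 186.8654418970942, 'position': array([ 0.4313, -0.1866,  0.3595]), 'rotation': array([2.2326, 1.8925, 0.2542])}
246.80839680345292 186.54840675919357
247.77927852975319 216.75750098243412
247.11384000896973 130.54774092192127
```

View pics/w1.png

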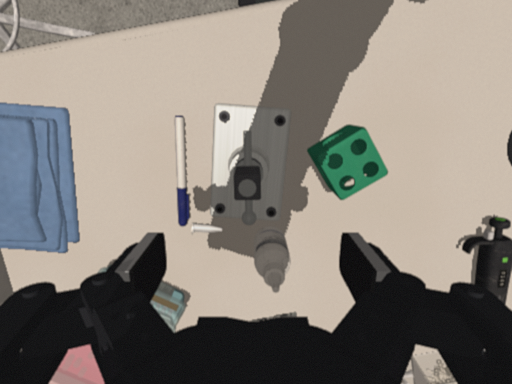

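The wrist view shows the head top at about (247,185), the ball at (248,217) and the other bar end at (247,132), all as predicted. The bar lines up with the image vertical. I'll shift 5 mm along -y and go down.

Emit:
play_rows:
  targets: "-1 0 -0.005 0 0;-1 0 -0.005 0.035 0;-1 0 -0.005 0.07 0;-1 0 -0.005 0.1 0;-1 0 -0.005 0.12 0;-1 0 -0.005 0.131 0;-1 0 -0.005 0.131 0;-1 0 -0.005 0.131 0"

```text
clock: 3.9
tcp_pos: [0.4974, -0.2044, 0.0883]
orientation: [0.26, 3.129, -0.0]
contact_force: [-0.3, 0.3, 0.3]
grip_width: 0.0851
gripper_force: 0.0
```

Emit:
play_rows:
  targets: "-1 0.001 0.0015 0.003 0;-1 0.001 0.0015 0.003 0;-1 0.001 0.0015 0.003 0;-1 0.001 0.0015 0.003 0"

```text
clock: 4.23
tcp_pos: [0.4962, -0.2022, 0.0848]
orientation: [0.26, 3.129, 0.0]
contact_force: [0.4, 0.5, -0.1]
grip_width: 0.0856
gripper_force: 0.0
```

Emit:
play_rows:
  targets: "1 0 0 0 0;1 0 0 0 0;1 0 0 0 0;1 0 0 0 0;1 0 0 0 0;1 0 0 0 0;1 0 0 0 0;1 0 0 0 0"

```text
clock: 4.9
tcp_pos: [0.4957, -0.2021, 0.0841]
orientation: [0.26, 3.131, 0.0]
contact_force: [-0.4, 0.5, 3.5]
grip_width: 0.0231
gripper_force: 60.1
```

Gripped (23 mm, 60 N). Now turning in.

Emit:
play_rows:
  targets: "1 0 0 0.00015 0.12;1 0 0 0.0003 0.24;1 0 0 0.00046 0.36;1 0 0 0.0006 0.48;1 0 0 0.00076 0.6;1 0 0 0.0009 0.72;1 0 0 0.00107 0.84;1 0 0 0.0012 0.96"

```text
clock: 5.57
tcp_pos: [0.4962, -0.2014, 0.0829]
orientation: [1.683, 2.653, 0.002]
contact_force: [1.5, 2.3, 1.2]
grip_width: 0.0231
gripper_force: 60.2
```

Emit:
play_rows:
  targets: "1 0 0 0.00015 0.12;1 0 0 0.0003 0.24;1 0 0 0.00046 0.36;1 0 0 0.0006 0.48;1 0 0 0.00076 0.6;1 0 0 0.0009 0.72;1 0 0 0.00107 0.84;1 0 0 0.0012 0.96"

```text
clock: 6.23
tcp_pos: [0.4972, -0.2014, 0.0818]
orientation: [2.717, 1.576, 0.003]
contact_force: [3.1, 1.5, -0.9]
grip_width: 0.0232
gripper_force: 59.9
```

Emit:
play_rows:
  targets: "1 0 0 0.00015 0.12;1 0 0 0.0003 0.24;1 0 0 0.00046 0.36;1 0 0 0.0006 0.48;1 0 0 0.00076 0.6;1 0 0 0.0009 0.72;1 0 0 0.00107 0.84;1 0 0 0.0012 0.96"

```text
clock: 6.9
tcp_pos: [0.4977, -0.2021, 0.0806]
orientation: [3.137, 0.144, 0.004]
contact_force: [4.4, -0.8, -2.2]
grip_width: 0.0234
gripper_force: 59.7
```

Emit:
play_rows:
  targets: "1 0 0 0.00015 0.12;1 0 0 0.0003 0.24;1 0 0 0.00045 0.32;1 0 0 0.00045 0.32;1 0 0 0.00045 0.32;1 0 0 0.00045 0.32;1 0 0 0.00045 0.32;1 0 0 0.00045 0.32"

```text
clock: 7.57
tcp_pos: [0.4975, -0.2024, 0.0802]
orientation: [3.122, -0.346, 0.005]
contact_force: [6.5, -1.7, -2.8]
grip_width: 0.0227
gripper_force: 59.4
```

```bash
python3 - <<'E'
from h import *
o=r.get_obs();print(o["joints"],o["tcp_pos"],np.degrees(2*np.arctan2(o["orientation"][1],o["orientation"][0])))
cv2.imwrite("pics/w2.png",r.grab_frame("wrist")[:,:,::-1])
a=r.grab_frame("scene")[165:285,205:325];b=r.grab_frame("side")[145:265,220:340]
cv2.imwrite('pics/crop2.png',np.hstack([cv2.resize(x,(396,396),interpolation=cv2.INTER_CUBIC) for x in(a,b)])[:,:,::-1])
E
```

```text
[-0.5752  0.9399  1.2928  2.0622 -1.0825  1.0752 -0.5203] [ 0.4975 -0.2024  0.0802] -12.640011694600759
```

View pics/crop2.png

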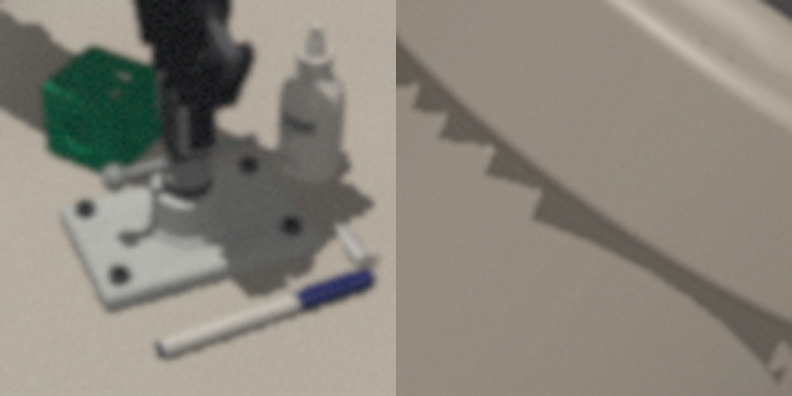

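The ball is now on the left at (112,175) in the crop, so the tap has turned about 183° (joint ≈ 3.1), and the bystanders are where they were. Backing off 1.6 rad.

Emit:
play_rows:
  targets: "1 0 0 -0.00015 -0.12;1 0 0 -0.0003 -0.24;1 0 0 -0.00046 -0.36;1 0 0 -0.0006 -0.48;1 0 0 -0.00076 -0.6;1 0 0 -0.0009 -0.72;1 0 0 -0.00107 -0.84;1 0 0 -0.0012 -0.96"

```text
clock: 8.38
tcp_pos: [0.4973, -0.2016, 0.0814]
orientation: [2.925, 1.144, 0.004]
contact_force: [4.4, 1.2, -1.1]
grip_width: 0.0229
gripper_force: 59.4
```

Emit:
play_rows:
  targets: "1 0 0 -0.00015 -0.12;1 0 0 -0.0003 -0.24;1 0 0 -0.00046 -0.36;1 0 0 -0.0006 -0.48;1 0 0 -0.0008 -0.64;1 0 0 -0.0008 -0.64;1 0 0 -0.0008 -0.64;1 0 0 -0.0008 -0.64"

```text
clock: 9.05
tcp_pos: [0.4968, -0.2014, 0.0822]
orientation: [2.425, 1.996, 0.003]
contact_force: [4.6, 3.9, 0.3]
grip_width: 0.0229
gripper_force: 59.9
```

Emit:
play_rows:
  targets: "-1 0 0 0 0;-1 0 0 0 0;-1 0 0 0 0;-1 0 0 0 0;-1 0 0 0 0;-1 0 0 0 0;-1 0 0 0 0"

```text
clock: 9.63
tcp_pos: [0.4954, -0.2023, 0.0819]
orientation: [-2.427, -1.994, 0.0]
contact_force: [-0.3, -0.1, -0.5]
grip_width: 0.0853
gripper_force: 0.0
```

```bash
python3 - <<'E'
from h import *
o=r.get_obs();print(o["joints"],o["tcp_pos"],np.degrees(2*np.arctan2(o["orientation"][1],o["orientation"][0])),o["grip_width"],o["contact_force"])
cv2.imwrite("pics/w3.png",r.grab_frame("wrist")[:,:,::-1])
E
```

```text
[-0.4404  0.6715  0.9764  2.0574 -0.7719  0.8312  0.8037] [ 0.4954 -0.2023  0.0819] -281.1825835436834 0.08531789987261913 [-0.2526 -0.0811 -0.5311]
```

View pics/w3.png

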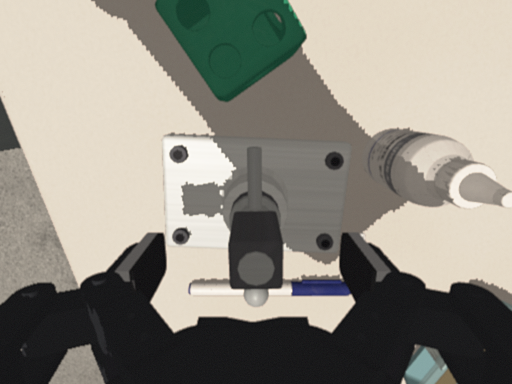

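The ball end points at the pen (-y), so the joint is at about 1.53. The head is free and centred between the open fingers at (255,250). I'll re-index by -90°.

Emit:
play_rows:
  targets: "-1 0 0 0 -0.12;-1 0 0 0 -0.24;-1 0 0 0 -0.36;-1 0 0 0 -0.48;-1 0 0 0 -0.6;-1 0 0 0 -0.72;-1 0 0 0 -0.84;-1 0 0 0 -0.96"

```text
clock: 10.35
tcp_pos: [0.4955, -0.2023, 0.082]
orientation: [1.223, 2.893, -0.0]
contact_force: [-0.8, 0.7, -0.8]
grip_width: 0.0853
gripper_force: 0.0
```

Emit:
play_rows:
  targets: "-1 0 0 0 -0.12;-1 0 0 0 -0.24;-1 0 0 0 -0.36;-1 0 0 0 -0.48;-1 0 0 0 -0.6;-1 0 0 0 -0.61;-1 0 0 0 -0.61;-1 0 0 0 -0.61"

```text
clock: 11.02
tcp_pos: [0.4955, -0.2023, 0.0819]
orientation: [-0.313, -3.126, -0.0]
contact_force: [-0.0, 0.8, -0.0]
grip_width: 0.0854
gripper_force: 0.0
```

Emit:
play_rows:
  targets: "-1 -0.001 0 0 0;1 -0.001 0 0 0;1 -0.001 0 0 0;1 -0.001 0 0 0;1 -0.001 0 0 0;1 -0.001 0 0 0;1 -0.001 0 0 0;1 -0.001 0 0 0"

```text
clock: 11.68
tcp_pos: [0.4966, -0.2023, 0.0821]
orientation: [0.307, 3.126, 0.0]
contact_force: [-0.5, 0.6, 2.8]
grip_width: 0.0232
gripper_force: 60.1
```

Emit:
play_rows:
  targets: "1 0 0 0.00015 0.12;1 0 0 0.0003 0.24;1 0 0 0.00046 0.36;1 0 0 0.0006 0.48;1 0 0 0.00076 0.6;1 0 0 0.0009 0.72;1 0 0 0.00107 0.84;1 0 0 0.0012 0.96"

```text
clock: 12.35
tcp_pos: [0.4968, -0.2021, 0.0809]
orientation: [1.723, 2.627, 0.001]
contact_force: [0.3, 1.1, 0.3]
grip_width: 0.0231
gripper_force: 60.2
```

Emit:
play_rows:
  targets: "1 0 0 0.00015 0.12;1 0 0 0.0003 0.24;1 0 0 0.00046 0.36;1 0 0 0.0006 0.48;1 0 0 0.00076 0.6;1 0 0 0.0009 0.72;1 0 0 0.00107 0.84;1 0 0 0.0012 0.96"

```text
clock: 13.02
tcp_pos: [0.497, -0.2021, 0.0797]
orientation: [2.741, 1.535, 0.001]
contact_force: [0.4, 0.7, 0.9]
grip_width: 0.023
gripper_force: 60.2
```

Emit:
play_rows:
  targets: "1 0 0 0.00015 0.12;1 0 0 0.0003 0.24;1 0 0 0.00046 0.36;1 0 0 0.0006 0.48;1 0 0 0.00076 0.6;1 0 0 0.0009 0.72;1 0 0 0.00107 0.84;1 0 0 0.0012 0.96"

```text
clock: 13.68
tcp_pos: [0.4971, -0.2023, 0.0785]
orientation: [3.14, 0.095, 0.001]
contact_force: [0.1, 0.5, 1.1]
grip_width: 0.0232
gripper_force: 60.2
```

```bash
python3 - <<'E'
from h import *
o=r.get_obs();print(o["joints"],o["tcp_pos"],np.degrees(2*np.arctan2(o["orientation"][1],o["orientation"][0])),o["grip_width"],o["contact_force"],o["moment"])
E
```

```text
[-0.5607  0.898   1.2468  2.0616 -1.0436  1.0314 -0.272 ] [ 0.4971 -0.2023  0.0785] 3.480294421098436 0.02315790424461119 [0.1365 0.4891 1.0775] [-0.004  -0.1022  0.1291]
```

Emit:
play_rows:
  targets: "1 0 0 0.0001 0.1;1 0 0 0.0002 0.18;1 0 0 0.00035 0.26;1 0 0 0.00035 0.26;1 0 0 0.00035 0.26;1 0 0 0.00035 0.26"

```text
clock: 14.18
tcp_pos: [0.497, -0.2024, 0.0781]
orientation: [3.127, -0.301, 0.001]
contact_force: [1.4, 0.6, 1.5]
grip_width: 0.0234
gripper_force: 60.0
```

```bash
python3 - <<'E'
from h import *
o=r.get_obs();print(o["joints"],o["tcp_pos"],np.degrees(2*np.arctan2(o["orientation"][1],o["orientation"][0])),o["grip_width"],o["contact_force"],o["moment"])
E
```

```text
[-0.5726  0.9423  1.2888  2.0624 -1.084   1.0743 -0.4907] [ 0.497  -0.2024  0.0781] -11.000749729390662 0.023389331633553903 [1.3921 0.595  1.5434] [ 0.033  -0.3845 -0.0671]
```

Emit:
play_rows:
  targets: "1 0 0 0.0001 0.05;1 0 0 0.0001 0.1;1 0 0 0.0001 0.1;1 0 0 0.0001 0.1"

```text
clock: 14.52
tcp_pos: [0.497, -0.2024, 0.078]
orientation: [3.108, -0.456, 0.001]
contact_force: [2.2, 1.8, 0.5]
grip_width: 0.0233
gripper_force: 60.2
```

```bash
python3 - <<'E'
from h import *
o=r.get_obs();print(o["tcp_pos"],np.degrees(2*np.arctan2(o["orientation"][1],o["orientation"][0])),o["grip_width"],o["contact_force"],o["moment"])
E
```

```text
[ 0.497  -0.2024  0.078 ] -16.67874311624833 0.02331078087290958 [2.219  1.7876 0.4989] [ 0.0289 -0.4837  0.2374]
```

The moment is rising at the estimated joint angle of about 4.75, which suggests the stop. Releasing and lifting clear.

Emit:
play_rows:
  targets: "-1 0 0 0 0;-1 0 0 0 0;-1 0 0 0 0;-1 0 0 0 0;-1 0 0 0 0;-1 0 0 0 0"

```text
clock: 15.02
tcp_pos: [0.4964, -0.2024, 0.0778]
orientation: [-3.108, 0.46, 0.0]
contact_force: [-0.7, -0.0, 0.3]
grip_width: 0.0854
gripper_force: 0.0
```

Emit:
play_rows:
  targets: "-1 0 0 -0.03 0;-1 0 0 -0.06 0;-1 0 0 -0.1 0;-1 0 0 -0.14 0;-1 0 0 -0.16 0;-1 0 0 -0.16 0;-1 0 0 -0.16 0"

```text
clock: 15.6
tcp_pos: [0.4971, -0.2023, 0.2388]
orientation: [-3.106, 0.459, -0.004]
contact_force: [-0.3, 0.5, -0.6]
grip_width: 0.0856
gripper_force: 0.0
```

```bash
python3 - <<'E'
from h import *
o=r.get_obs();print(o["tcp_pos"],o["contact_force"],o["grip_width"])
W=r.camera_info("wrist");cv2.imwrite("pics/w4.png",r.grab_frame("wrist")[:,:,::-1])
c=R.from_rotvec(W["rotation"]);f=192/np.tan(np.radians(W["fov_y"])/2)
for j in (4.3,4.45,4.6,4.75):
    a=np.radians(-13.3)-j;p=np.array([.4968+.046*np.cos(a),-.2024+.046*np.sin(a),.062]);q=c.inv().apply(p-W["position"]);print(j,q[:2]/q[2]*f+[W["cx"],W["cy"]])
E
```

```text
[ 0.4971 -0.2023  0.2388] [-0.3099  0.5133 -0.5894] 0.08560763894021768
4.3 [216.8405 187.9796]
4.45 [214.294  182.5794]
4.6 [212.5792 176.84  ]
4.75 [211.7473 170.8823]
```

View pics/w4.png

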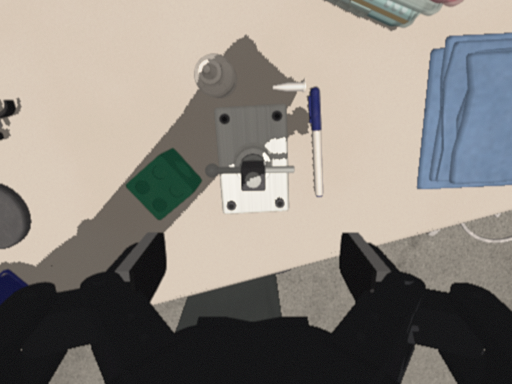

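The ball is at (212,170), which matches the prediction for joint 4.75 at (211.7,170.9). The bystanders haven't moved and the gripper is clear.

```bash
python3 -c "
from bench import r
print(r.hand_in())"
```

```text
the job is handed in; nothing more can be done
None
```

I turned the tap in half a turn, backed it off a quarter turn and turned it in again until the collar was down on the bush (joint about 4.75 from the last wrist picture); the bystanders had not visibly moved, the gripper was clear, and the job is handed in (no verdict came back).

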